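# Cap the smouldering candle with the snuffer

## Task

The orange candle has just been blown out and its wick is still smoking: pick up the candle snuffer by its handle, carry it clear over everything on the table and lower its bell straight down over the orange candle's wick. Stop with the bell upright, the wick in the middle of it and the rim just a few millimetres above the wax, touching neither wax nor wick, and finish there, still holding the snuffer steady: do not rest it on anything or let go. The wax is soft, so nothing may touch any candle on the way, and everything else stays where it is.

Things in the scene. Friction and masses are not known exactly. Their poses are not given: they have to be found in the camera images.
- snuffer: Candle snuffer, about 120 g. Origin: centre of the bell's rim plane; z up the bell's axis; handle towards -x. Dark steel bell open downwards: rim 42 mm outer, 38 mm inner diameter, 37 mm deep inside; top of its ball at z 60. Handle slopes evenly from (x -6, z 53) to its tail (x -225, z 6.6) mm, 13 mm square oak from x -45 on. Starts standing on bell mouth and tail, bell upright.
- snuffer_grip (a point): Point on the axis of the snuffer's oak handle, close to its balance point: x -105, z 32 mm in the snuffer's frame. The handle is 13 mm square here, lies along the snuffer's x and slopes 12 degrees down towards the tail.
- candle_orange: Orange pillar candle, 72 mm diameter, 115 mm high at its edge, 400 g, loose on the tray, at any of its three places; body frame at the centre of its underside, z up. Its top is a shallow dish, 58 mm across, its floor (the wax pool) 4 mm below the edge; a black wick, 3 mm thick, stands 15 mm above the pool at the centre.
- orange_pool (a point): Centre of the orange candle's wax pool surface, at the foot of the wick: 111 mm above the candle's underside.
- orange_wick_tip (a point): Tip of the orange candle's wick, 15 mm above the pool, 126 mm above the candle's underside.
- candle_white: Shorter white pillar candle, 72 mm diameter, 130 mm high (wick tip at 141 mm), loose on the tray; body frame at the centre of its underside, z up.
- candle_tall: Tall white pillar candle, 72 mm diameter, 150 mm high (wick tip at 161 mm), loose on the tray; body frame at the centre of its underside, z up.
- tray: Round dark metal tray, 300 mm diameter at the rim, rim 14 mm high, floor 4 mm thick (the candles stand on it), fixed; body frame at the centre of its underside, z up. The candles' places are at (-40, 0), (30, 78) and (30, -78) mm in its frame, give or take a few mm.
- vase: Grey-blue slender vase, 62 mm diameter, 150 mm high, stands loose between the snuffer and the tray; body frame at the centre of its underside, z up.
- books: Stack of three hardback books, about 215 x 145 mm (long side along its x), 86 mm high, loose; body frame at the centre of its underside, z up.
- mug: White mug, 84 mm diameter, 95 mm high, handle towards its +y, loose; body frame at the centre of its underside, z up.
- matchbox: Red box of long matches, 110 x 64 x 20 mm, lying loose; body frame at the centre of its underside, z up.
- remote: Black remote control, 165 x 44 x 18 mm, lying loose; body frame at the centre of its underside, z up.
Things that resemble listed ones, but are neither listed nor needed, are in the scene too. Of the things like the matchbox, leave any that is green or turquoise; of the rest the larger one is meant.

How it is judged:
By the outcome, as a careful person would: the job done as asked, in the order asked, and still so for the second after the job is handed in, while the arm keeps its last pose, push and grip.
It also fails if it takes over 51 s, if anything falls off the work surface, if the arm or the gripper's body presses on something with over 40 N, if the wrist force passes 120 N, or if a joint passes its speed limit or range.

## Robot

A 7-joint arm with a two-finger parallel gripper is mounted at the origin on the work surface. World frame = base frame: x ahead of the robot, y to its left, z up, the work surface at z = 0. Lengths are in m, angles in rad, forces in N, time in s.
With the tool pointing down it reaches from about 0.425 to 0.925 m from the base axis. Payload 6.8 kg.
Tool frame: the origin (TCP) lies between the finger pads; the fingertips stand 17 mm ahead of it and the grasp point (between the pads) lies 2 mm behind it; z points along the fingers, x is the direction in which the jaws open and shut, and the axes are right-handed (so a half turn about z gives the same grasp; the last joint's range is limited). The gripper opens to 85 mm and grips with 20 to 120 N. Pads are 22 mm wide; open, the fingers measure 114 mm over their backs; the gripper's body (76 mm by 85 mm) begins 54 mm behind the grasp point. The pads swing forward as they close: fully open they stand 13 mm farther back than shut.
Start: joints at [-0.108, 0.477, 0.022, 1.555, -0.011, 1.109, -0.083], TCP at [0.675, 0, 0.248] pointing down, gripper open.
Joint ranges: [-2.96, 2.96], [-0.34, 2.1], [-1.41, 1.46], [0.24, 2.44], [-1.37, 4.51], [0.17, 1.92], [-2.96, 2.96]. Speed limits (rad/s): [2.39, 2.39, 3.14, 3.14, 3.14, 3.14, 3.14].

## Interface

Orientations are given as a unit quaternion [w, x, y, z].
In Python, from station import readout, read_camera, get_calibration, bot, models gives the robot as it stands.
- The arm moves only by the tool carry_out, never from a script. Its argument "deltas" is a list of rows, each a list of 2 entries, a list of its own where there are three numbers: the shift along the tool's x, y, z in cm, then the turn about the tool's z in degrees. A call has 1 to 10 rows; each row is the pose to reach, as a shift and turn from the pose measured when the call began, along the tool's axes at that moment; what a row does not reach only later rows make up. A row lasts 1/8 s, in which the tool goes at most 62.5 mm and 10.7 degrees, less where a joint would pass 70% of its speed; a pose out of reach is approached as far as the arm can. A call with a gripper value outside its range is refused whole. "hand" is the opening, from 0 (shut) to 1 (fully open), set as the call begins (left out, the last holds). The fingers move at their own pace and stop on an object; "newtons" is the grip in N (left out, the last holds). Time passes only in rows, so rows that repeat a pose let the fingers close. It gives the time, the measured TCP pose, the force and the opening at its end, in the units of the state.
- readout.get_obs(): the state, without advancing time (a new reading comes with each control period).
- read_camera(name): name is "scene" or "side" or "wrist"; returns the picture (480x640x3 uint8, red, green, blue); there is no depth.
- get_calibration(name): a dict with "fov_y" (degrees; the focal length in pixels is half the picture's height over the tangent of half this angle, whatever the lens; pixels are square), "cx", "cy" (the principal point, pixels), "D" ([k1, k2, p1, p2, k3] as OpenCV has them; the pictures are not rectified), "world_from_camera" (4x4, takes a point from camera to world coordinates). Camera axes: x right, y down, z forward; pixel columns grow to the right and rows downward; lengths in m; the calibration is good to about 2 mm. A picture is of the moment at which its call begins: read the wrist's pose just before it. get_calibration takes no time and is no camera call; for the wrist camera it gives the pose at the moment of the call.
- bot.hand_in(): hands the job in, once; it reports no verdict.
Trained networks look in the newest picture that a camera, given by its name, has taken for a name from the list of things; names that differ only in an ending like _2 or _b are one class to them, and where a whole thing is asked for, a point or a joint stands for the part that bears it (a point fixed in the world has none). Each returns a list of dicts, best first, with "score" (0 to 1); they miss things now and then, are a little off and sometimes report something else, mostly with a low value. They report only what shows in the picture. A call takes as long as a camera call. They do not tell look-alikes from the thing itself.
- models.spot_in(query, camera): "centre" ([row, column] in pixels, amid what is visible of it).
The state is a dict: "t": time; "q": joint angles; "joint_vel": joint speeds; "joint_torque": joint torques, N m; "eef_pos": TCP position; "tool_rot": TCP orientation; "contact_force": force on the tool from outside, world axes, zero at the start; "torque": the same for the moment, N m; "gripper_width": opening from 0.0 (shut) to 1.0 (fully open).
Only numpy, scipy, OpenCV 4.12 (cv2) and the standard library are available. Lean on these libraries where they do the work, as an engineer would, in place of code of your own. Each camera call takes 0.05 s, during which the arm holds its last target. There are 200 camera calls.

## Working session

There is one attempt and no reset: what is moved stays moved. The work goes in short steps, Python scripts to look and compute and a tool call to move; the robot and the scene stay as the last step left them, time stands still between calls to the robot, and variables do not carry over. Pictures are saved under pics/ and viewed, about 8 in all and at most 12, crops included, and the job is handed in when it is done.

Besides the shell and the picture viewer there is one more tool, called after "Call:" as name(argument=value, ...) on one line, values as JSON. carry_out: Moves the arm, as the interface text tells. Its arguments: {"type":"object","properties":{"deltas":{"type":"array"},"hand":{"type":"number"},"newtons":{"type":"number"}},"required":["deltas"]}

```bash
mkdir -p pics; ls; python3 - <<'E'
from station import readout, read_camera, get_calibration, bot, models
import cv2,numpy as np
for c in ["scene","side"]:
    im=read_camera(c); cv2.imwrite(f"pics/{c}0.png",im[:,:,::-1])
    k=get_calibration(c); print(c,k["fov_y"],k["cx"],k["cy"],k["D"],np.round(k["world_from_camera"],3).tolist())
    for n in ["snuffer","snuffer_grip","candle_orange","orange_pool","orange_wick_tip","candle_white","candle_tall","vase","tray","books","mug"]:
        print(n,[(np.round(d["centre"]).tolist(),round(d["score"],2)) for d in models.spot_in(n,c)])
o=readout.get_obs();print(o)
E
```

```text
pics
scene 50.16083077985083 319.27057859738136 237.5406791747588 [-0.00685526  0.          0.          0.          0.        ] [[0.689, 0.464, -0.557, 1.134], [0.725, -0.425, 0.542, -0.58], [0.015, -0.777, -0.629, 0.843], [0.0, 0.0, 0.0, 1.0]]
snuffer []
snuffer_grip []
candle_orange [([357.0, 252.0], 0.78)]
orange_pool [([355.0, 254.0], 0.83), ([250.0, 321.0], 0.32)]
orange_wick_tip [([353.0, 251.0], 0.98)]
candle_white [([307.0, 276.0], 0.79)]
candle_tall [([316.0, 323.0], 0.58)]
vase [([250.0, 322.0], 0.7)]
tray [([368.0, 288.0], 0.63), ([305.0, 274.0], 0.61)]
books [([312.0, 414.0], 0.72)]
mug [([258.0, 476.0], 0.68)]
side 43.71835902792091 330.7311279238104 236.04605359130528 [-0.10135322  0.          0.          0.          0.        ] [[-0.833, -0.413, 0.367, -0.218], [-0.553, 0.61, -0.568, 1.097], [0.01, -0.676, -0.737, 1.443], [0.0, 0.0, 0.0, 1.0]]
snuffer [([302.0, 279.0], 0.62)]
snuffer_grip [([305.0, 279.0], 0.75)]
candle_orange [([161.0, 337.0], 0.81)]
orange_pool [([302.0, 280.0], 0.57), ([163.0, 344.0], 0.52)]
orange_wick_tip [([162.0, 344.0], 0.88)]
candle_white [([1
[... 234 characters left out ...]
 'q': array([-0.10811554,  0.47700618,  0.02240814,  1.55539156, -0.01151163,
        1.10932697, -0.08309765]), 'joint_vel': array([-0.00025082, -0.00115302,  0.00010603,  0.0003019 , -0.00023199,
       -0.00041237, -0.00203331]), 'joint_torque': array([ 5.11776798e-04, -5.96339786e+01,  1.60635419e+00, -2.81550443e+01,
        1.23806726e-02,  1.55275422e-03,  2.13530296e-05]), 'eef_pos': array([6.75011898e-01, 1.48761279e-05, 2.48307489e-01]), 'tool_rot': array([-9.85813152e-06,  1.00000000e+00, -7.77346555e-06, -2.49078305e-06]), 'contact_force': array([-0.60098013,  0.38818768, -0.526157  ]), 'torque': array([ 0.01936566,  0.04528897, -0.01214538]), 'gripper_width': 0.9971401493595488}
```

View pics/scene0.png

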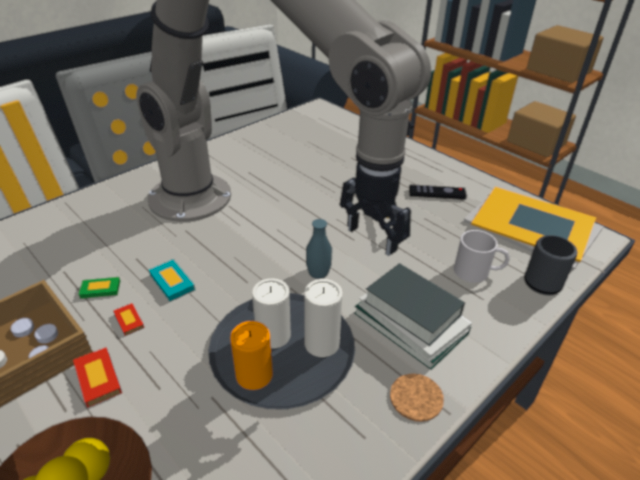

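View pics/side0.png

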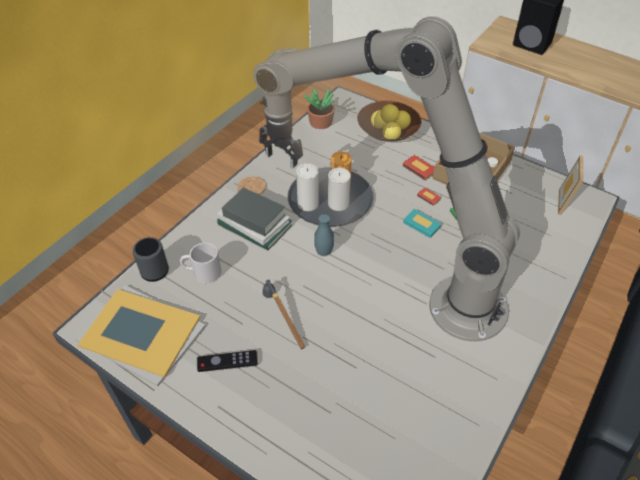

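The scene view shows the orange candle at row 355, col 252 on the tray, with white candles at cols 271 and 323. The side view shows the snuffer: bell near row 289, col 269, tail near row 347, col 302. Vase at row 238, col 324.

```bash
cat > h.py <<'E'
from station import readout, read_camera, get_calibration, bot, models
import cv2,numpy as np
def cal(c):
    k=get_calibration(c); f=240/np.tan(np.radians(k["fov_y"]/2))
    return np.array([[f,0,k["cx"]],[0,f,k["cy"]],[0,0,1]]),np.array(k["D"]),np.array(k["world_from_camera"])
def ray(c,rc,C=None):
    K,D,T=C or cal(c)
    u=cv2.undistortPoints(np.array([[[rc[1],rc[0]]]],float),K,D)[0,0]
    return T[:3,3],T[:3,:3]@np.array([*u,1])
def onz(c,rc,z,C=None):
    o,d=ray(c,rc,C); return o+d*(z-o[2])/d[2]
def proj(c,P,C=None):   # -> row,col
    K,D,T=C or cal(c); W=np.linalg.inv(T)
    p=cv2.projectPoints(np.atleast_2d(np.array(P,float)),cv2.Rodrigues(W[:3,:3])[0],W[:3,3],K,D)[0][:,0]
    return p[:,::-1]
E
python3 - <<'E'
from h import *
r=lambda a:np.round(a,3).tolist()
print("bell ball",r(onz("side",(286,268),.045)),"tail",r(onz("side",(347,302),.007)))
print("grip",r(onz("side",(305,279),.032)))
print("wick o scene",r(onz("scene",(334,250),.13)),r(onz("scene",(353,251),.13)), r(onz("scene",(329,250),.119)))
print("wick white",r(onz("scene",(287,270),.145)),"tall",r(onz("scene",(287,323),.165)))
print("wick white side",r(onz("side",(173,340),.145)),r(onz("side",(170,307),.165)))
print("o side",r(onz("side",(158,342),.119)))
print("vase",r(onz("scene",(224,319),.15)),r(onz("side",(218,325),.15)))
print("tray c",r(onz("side",(197,330),.014)),r(onz("scene",(348,282),.014)))
print("books",r(onz("scene",(303,414),.086)),"mug",r(onz("side",(250,206),.095)))
E
```

```text
bell ball [0.522, 0.29, 0.045] tail [0.332, 0.386, 0.007]
grip [0.46, 0.32, 0.032]
wick o scene [0.618, -0.246, 0.13] [0.652, -0.27, 0.13] [0.6, -0.233, 0.119]
wick white [0.561, -0.153, 0.145] tall [0.645, -0.092, 0.165]
wick white side [0.558, -0.153, 0.145] [0.643, -0.086, 0.165]
o side [0.61, -0.247, 0.119]
vase [0.485, 0.05, 0.15] [0.482, 0.049, 0.15]
tray c [0.598, -0.155, 0.014] [0.607, -0.166, 0.014]
books [0.747, 0.069, 0.086] mug [0.733, 0.315, 0.095]
```

Call:
carry_out(deltas=[[[-3,-4,0],-8],[[-6,-8,0],-16],[[-9,-12.5,0],-24],[[-12,-17,0],-32],[[-15,-21,0],-40],[[-18,-25,0],-48],[[-21,-29,0],-56],[[-24.5,-33.5,0],-64],[[-24.5,-33.5,0],-64],[[-24.5,-33.5,0],-64]], hand=1, newtons=60)

```text
t: 2.45
eef_pos: [0.4304, 0.3346, 0.2483]
tool_rot: [0.0, 0.848, 0.53, 0.0]
contact_force: [-0.3, -0.9, -0.9]
gripper_width: 1.002
```

```bash
python3 - <<'E'
from h import *
o=readout.get_obs();print(o['t'],o['eef_pos'],o['tool_rot'],o['q'])
print(np.round(cal("wrist")[2],3).tolist())
cv2.imwrite("pics/w1.png",read_camera("wrist")[:,:,::-1])
cv2.imwrite("pics/scene1.png",read_camera("scene")[:,:,::-1])
for c in("wrist","scene"):
  for n in("snuffer","snuffer_grip","orange_wick_tip"): print(c,n,models.spot_in(n,c)[:2])
E
```

```text
2.45 [0.43041956 0.33458671 0.24833797] [2.83134528e-04 8.48266408e-01 5.29569651e-01 7.50759413e-05] [-0.4801459   0.28811073 -0.35592015  1.84812961  0.11674805  1.02554839
  0.23289834]
[[0.439, 0.862, 0.254, 0.366], [0.898, -0.421, -0.125, 0.368], [-0.0, 0.283, -0.959, 0.374], [0.0, 0.0, 0.0, 1.0]]
wrist snuffer [{'centre': [222.3, 319.4], 'score': 0.71}]
wrist snuffer_grip [{'centre': [223.7, 316.5], 'score': 0.8}]
wrist orange_wick_tip []
scene snuffer [{'centre': [220.7, 392.7], 'score': 0.9}, {'centre': [316.4, 324.5], 'score': 0.29}]
scene snuffer_grip [{'centre': [222.2, 390.0], 'score': 0.92}, {'centre': [353.2, 252.7], 'score': 0.72}]
scene orange_wick_tip [{'centre': [352.0, 253.5], 'score': 0.89}]
```

View pics/w1.png

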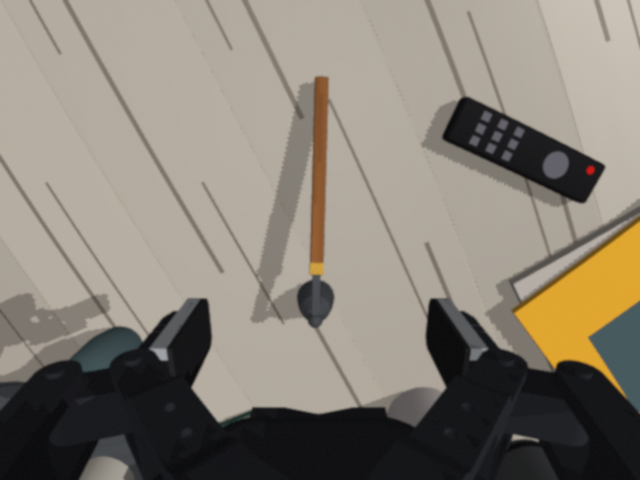

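View pics/scene1.png

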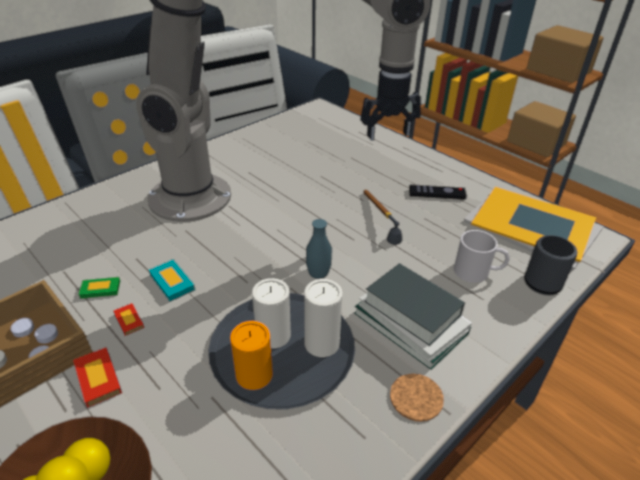

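Wrist view: tail at (77,321), oak/ferrule boundary at (263,317), bell outline centred near (301,315), with its ball on top at (322,316). The handle is nearly parallel to the tool y axis and centred. The scene view confirms that the snuffer's bell is at (235,396).

```bash
python3 - <<'E'
from h import *
from scipy.optimize import least_squares
M=np.array([[-.225,0,.0131],[-.045,0,.0515],[0,0,.060],[-.0,0,.0]])
pw=np.array([[77,321],[263,317],[323,316],[np.nan,np.nan]])
cw,cs=cal("wrist"),cal("scene")
def W(p): 
    c,s=np.cos(p[2]),np.sin(p[2]); return np.c_[p[0]+c*M[:,0]-s*M[:,1],p[1]+s*M[:,0]+c*M[:,1],M[:,2]]
f=lambda p:(proj("wrist",W(p)[:3],cw)-pw[:3]).ravel()
r=least_squares(f,[.525,.288,-.46]);p=r.x
print(p,np.degrees(p[2]),r.fun.round(1)); print("rim proj",proj("wrist",W(p)[3],cw),"scene",proj("scene",W(p),cs))
g=p[:2]-.105*np.array([np.cos(p[2]),np.sin(p[2])]); print("grip",g)
print("mid oak test",proj("wrist",[*g,.032+.0066],cw))
for zz,px in [(.13,(330,250)),(.119,(328.5,251))]: print(onz("scene",px,zz,cs))
im=cv2.imread("pics/scene1.png")[250:400,200:360]; cv2.imwrite("pics/c1.png",cv2.resize(im,None,fx=5,fy=4,interpolation=cv2.INTER_CUBIC))
E
```

```text
[ 0.52182383  0.28907631 -0.47624439] -27.286793445815682 [-5.2  0.1  9.3 -0.1 -3.4 -0. ]
rim proj [[292.75207339 316.28025927]] scene [[188.10729546 364.54855291]
 [212.59823325 389.33352367]
 [219.99330297 396.41951161]
 [238.29229863 393.91557089]]
grip [0.42850792 0.337213  ]
mid oak test [[206.58793012 318.30066643]]
[ 0.6101305  -0.23991791  0.13      ]
[ 0.60044598 -0.23113015  0.119     ]
```

View pics/c1.png

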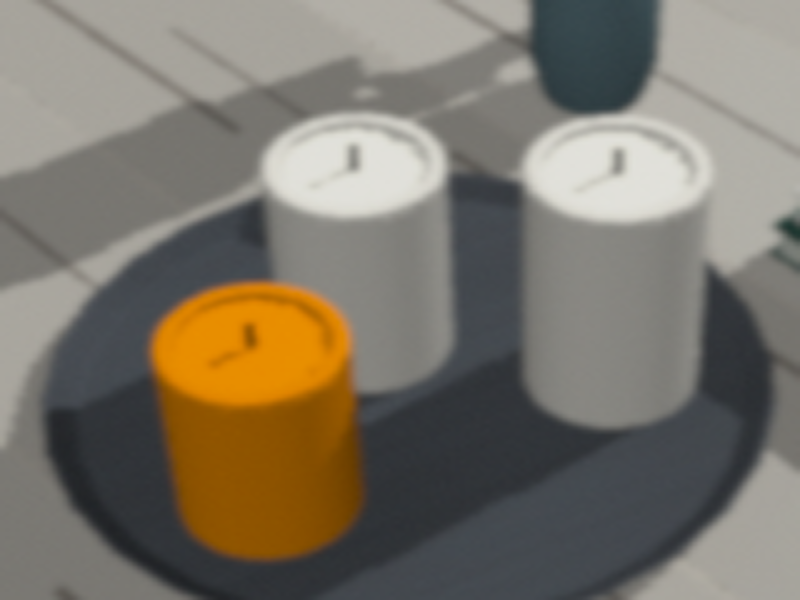

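Crop: orange wick foot at about row 337, col 250 and tip at about (331,250). The candle's top-edge ellipse is centred at (335.6,250.4).

```bash
python3 - <<'E'
from h import *
from scipy.optimize import least_squares
M=np.array([[-.225,0,.0131],[-.045,0,.0515],[0,0,.060]])
pw=np.array([[77,321],[274,317],[324,316]])
cw,cs=cal("wrist"),cal("scene")
def W(p): 
    c,s=np.cos(p[2]),np.sin(p[2]); return np.c_[p[0]+c*M[:,0]-s*M[:,1],p[1]+s*M[:,0]+c*M[:,1],M[:,2]]
f=lambda p:(proj("wrist",W(p),cw)-pw).ravel()
r=least_squares(f,[.525,.288,-.46]);p=r.x
print(p,np.degrees(p[2]),r.fun.round(1))
g=p[:2]-.105*np.array([np.cos(p[2]),np.sin(p[2])]); print("grip",g)
T=cw[2];o=readout.get_obs();e=o['eef_pos'];q=o['tool_rot']
from scipy.spatial.transform import Rotation as R
Rt=R.from_quat([q[1],q[2],q[3],q[0]]);print("tool delta cm",100*Rt.inv().apply(np.r_[g,.032]-e), Rt.as_matrix()[:,0])
print(onz("scene",(337,250),.115,cs),onz("scene",(331.5,250),.13,cs),onz("scene",(335.6,250.4),.119,cs))
E
```

```text
[ 0.52516871  0.28748546 -0.47578361] -27.26039304870313 [-0.9  0.   2.  -0.  -0.9  0. ]
grip [0.43183063 0.33557915]
tool delta cm [ 0.15689275  0.07881481 21.62668509] [ 4.39452507e-01  8.98265824e-01 -5.25346761e-05]
[ 0.61227843 -0.24289759  0.115     ] [ 0.61292295 -0.24206767  0.13      ] [ 0.61304559 -0.24222544  0.119     ]
```

Call:
carry_out(deltas=[[[0.15,0.1,4],1],[[0.15,0.1,8],1.2],[[0.15,0.1,12],1.2],[[0.15,0.1,15],1.2],[[0.15,0.1,18],1.2],[[0.15,0.1,20],1.2],[[0.15,0.1,21.2],1.2],[[0.15,0.1,21.8],1.2],[[0.15,0.1,21.8],1.2],[[0.15,0.1,21.8],1.2]])

```text
t: 4.1
eef_pos: [0.4324, 0.3358, 0.031]
tool_rot: [-0.0, 0.854, 0.52, 0.001]
contact_force: [0.5, 0.5, 0.8]
gripper_width: 0.998
```

Call:
carry_out(deltas=[[[0,0,0],0],[[0,0,0],0],[[0,0,0],0],[[0,0,0],0],[[0,0,0],0],[[0,0,0],0],[[0,0,0],0],[[0,0,0],0]], hand=0, newtons=60)

```text
t: 5.1
eef_pos: [0.4324, 0.3357, 0.031]
tool_rot: [-0.0, 0.854, 0.52, 0.001]
contact_force: [-0.5, -0.9, -0.0]
gripper_width: 0.138
```

Call:
carry_out(deltas=[[[0,0,-1],0],[[0,0,-2.5],0],[[0,0,-5],0],[[0,0,-8],0],[[0,0,-12],0],[[0,0,-16],0],[[0,0,-20],0],[[0,0,-23],0],[[0,0,-25],0],[[0,0,-25],0]])

```text
t: 6.35
eef_pos: [0.4326, 0.3362, 0.2834]
tool_rot: [-0.0, 0.854, 0.52, 0.003]
contact_force: [-0.4, 1.3, -2.1]
gripper_width: 0.14
```

```bash
python3 - <<'E'
from h import *
o=readout.get_obs();print(o['t'],o['eef_pos'],o['tool_rot'],o['q'],o['gripper_width'])
a=read_camera("wrist")[:,:,::-1];b=read_camera("scene")[:,:,::-1]
cv2.imwrite("pics/m1.png",np.hstack([cv2.resize(a[:, 120:520],(400,480)),np.ascontiguousarray(b[40:440,240:640]) if 0 else cv2.resize(b[0:320,300:567],(400,480))]))
E
```

```text
6.35 [0.43263898 0.33620191 0.28343461] [-2.88899771e-04  8.53881322e-01  5.20460254e-01  2.77983256e-03] [-0.47080689  0.25666872 -0.36301763  1.80430532  0.10274813  1.09331826
  0.22503191] 0.14017840257220845
```

View pics/m1.png

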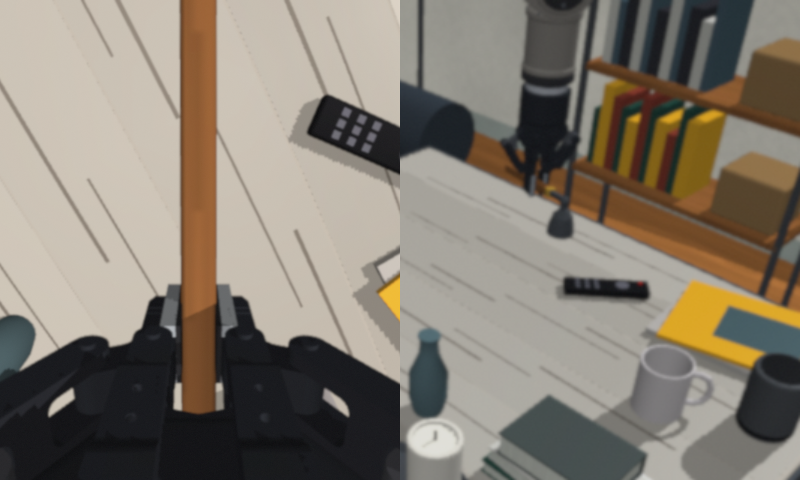

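Held firmly and upright with the bell free, so I carry it at this height.

Call:
carry_out(deltas=[[[-1,1,0],-1],[[-3,3,0],-3],[[-6,6,0],-5],[[-9,9,0],-7],[[-12,11.5,0],-9.5],[[-15,14.5,0],-12],[[-18,17.5,0],-14.5],[[-20.5,20,0],-16.5],[[-22,21.2,0],-17.7],[[-22.5,21.7,0],-18]])

```text
t: 7.7
eef_pos: [0.521, 0.0343, 0.2795]
tool_rot: [-0.0, 0.763, 0.647, -0.001]
contact_force: [0.2, -0.1, -1.3]
gripper_width: 0.136
```

```bash
cat >> h.py <<'E'
from scipy.spatial.transform import Rotation as R
def todelta(target):
    o=readout.get_obs();q=o['tool_rot'];Rt=R.from_quat([q[1],q[2],q[3],q[0]])
    return o,Rt,100*Rt.inv().apply(np.array(target)-o['eef_pos'])
E
python3 - <<'E'
from h import *
o,Rt,d=todelta([.5098,-.2606,.2834]);x=Rt.as_matrix()[:,0]
print(o['eef_pos'],d.round(2),np.degrees(np.arctan2(x[1],x[0])),np.degrees(o['tool_rot']),o['q'])
E
```

```text
[0.52098681 0.03433529 0.27951874] [-29.28   3.71  -0.38] 80.61466467224798 [-2.36394424e-02  4.36929269e+01  3.70638987e+01 -3.65675457e-02] [-0.00352124  0.20668752 -0.20988592  1.86884187  0.04855832  1.07248689
  1.17463813]
```

Call:
carry_out(deltas=[[[-1.5,0,-0.1],-1],[[-4.5,0.4,-0.2],-3],[[-8.5,1,-0.3],-5],[[-12.5,1.5,-0.4],-8],[[-16.5,2,-0.4],-10.5],[[-20.5,2.5,-0.4],-13],[[-24,3,-0.4],-15.5],[[-27,3.4,-0.4],-17.5],[[-28.7,3.6,-0.4],-18.7],[[-29.3,3.7,-0.4],-19]])

```text
t: 8.95
eef_pos: [0.5095, -0.2608, 0.2828]
tool_rot: [-0.001, 0.646, 0.764, -0.001]
contact_force: [0.2, 0.6, -2.2]
gripper_width: 0.139
```

Call:
carry_out(deltas=[[[0,0,0],0],[[0,0,0],0]])

```text
t: 9.2
eef_pos: [0.5098, -0.2594, 0.2826]
tool_rot: [-0.002, 0.645, 0.764, -0.001]
contact_force: [0.2, -0.6, -1.0]
gripper_width: 0.137
```

```bash
python3 - <<'E'
from h import *
o,Rt,d=todelta([.5098,-.2606,.2834]);x=Rt.as_matrix()[:,0]
print(o['eef_pos'],d.round(2),np.degrees(np.arctan2(x[1],x[0])),o['q'],Rt.as_matrix()[:,2])
b=read_camera("scene")[:,:,::-1];a=read_camera("side")[:,:,::-1]
cv2.imwrite("pics/s2.png",b);cv2.imwrite("pics/d2.png",a)
cv2.imwrite("pics/m2.png",np.hstack([cv2.resize(b[150:400,160:360],(480,600),interpolation=2),cv2.resize(a[60:260,280:380],(300,600),interpolation=2)]))
E
```

```text
[ 0.50979789 -0.25936508  0.28257358] [-0.12 -0.02 -0.08] 99.67272255113592 [ 0.41269341  0.280716   -0.06276086  1.76195183  0.01936482  1.10276096
  2.08320954] [-0.00300439  0.00120586 -0.99999476]
```

View pics/m2.png

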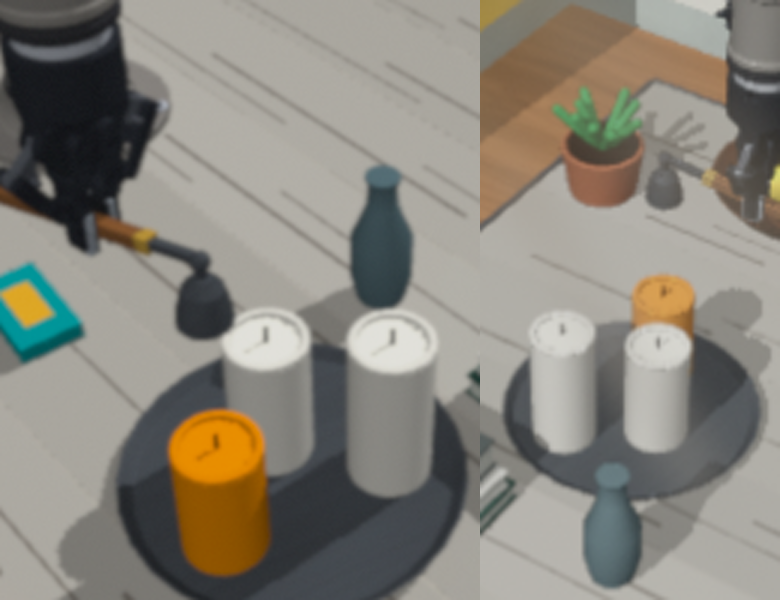

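The crop shows the bell hanging upright above and behind the orange candle: scene rim centre near (284.5,245), ball (256,244); side rim centre near (126.5,341). Next I compare these with the prediction.

```bash
python3 - <<'E'
from h import *
from scipy.optimize import least_squares
o,Rt,_=todelta([0,0,0]);e=o['eef_pos'];x=Rt.as_matrix()[:,0];phi=np.arctan2(x[1],x[0])-np.pi/2
d=np.array([np.cos(phi),np.sin(phi),0]);rim=e+.1046*d-[0,0,.031]
print("pred rim",rim)
t=np.linspace(0,2*np.pi,60)
C={c:cal(c) for c in("scene","side")}
for c in C:
    circ=proj(c,rim+np.c_[.021*np.cos(t),.021*np.sin(t),0*t],C[c])
    print(c,"rim",proj(c,rim,C[c])[0],"ball",proj(c,rim+[0,0,.06],C[c])[0],"ell rows/cols",circ.min(0),circ.max(0),"tail",proj(c,rim-.225*d+[0,0,.0066],C[c])[0],"ferr",proj(c,rim-.045*d+[0,0,.0447],C[c])[0])
print("wick side",onz("side",(159,341.3),.115,C["side"]),onz("side",(155.3,341.3),.13,C["side"]))
# segment bell in enlarged crops
for f,r0,r1,c0,c1 in(("s2",250,295,225,262),("d2",105,135,325,356)):
    g=cv2.imread(f"pics/{f}.png")[r0:r1,c0:c1].max(2)
    m=(g<95).astype(np.uint8);n,l,s,cc=cv2.connectedComponentsWithStats(m);print(f,[(s[i]+[c0,r0,0,0,0]).tolist() for i in range(1,n) if s[i][4]>80])
    for r in range(0,r1-r0,3): print(r+r0,''.join('#' if v else '.' for v in m[r]))
E
```

```text
pred rim [ 0.61288155 -0.24215052  0.25176512]
scene rim [282.65751059 244.74491478] ball [255.17036073 241.82118175] ell rows/cols [273.95682276 231.89671473] [291.71205795 257.52536518] tail [228.04493484 154.85851399] ferr [251.18991928 222.43596353]
side rim [127.15583764 341.51762831] ball [112.01000179 341.94644037] ell rows/cols [123.26054994 335.08186335] [131.10842756 347.95889199] tail [143.78419538 407.16996975] ferr [119.46153609 354.8234428 ]
wick side [ 0.61196094 -0.24512824  0.115     ] [ 0.61315066 -0.24634324  0.13      ]
s2 [[225, 250, 32, 41, 665]]
250 ###..................................
253 ############.........................
256 .....################................
259 .............#########...............
262 ...............#######...............
265 ..............###########............
268 ...........#################.........
271 ..........###################........
274 .........######################......
277 .........#######################.....
280 ........########################.....
283 ........########################.....
286 .........######################......
289 ............###############..........
292 .....................................
d2 []
105 .....#.........................
108 #######........................
111 ######.........................
114 ...............................
117 ...............................
120 ...............................
123 ...............................
126 ...................###.........
129 ...............................
132 ...............................
```

Prediction and pictures agree to within about 0.5 px. The wick is at about (0.6126,-0.2437), so I descend to a few cm above it and look again.

Call:
carry_out(deltas=[[[-0.05,0,1],0],[[-0.1,0,2.5],0],[[-0.15,0,4],0],[[-0.15,0,5.5],0],[[-0.15,0,7],0],[[-0.15,0,8.2],0],[[-0.15,0,9],0],[[-0.15,0,9.4],0],[[-0.15,0,9.5],0],[[-0.15,0,9.5],0]])

```text
t: 10.55
eef_pos: [0.51, -0.2613, 0.1881]
tool_rot: [-0.001, 0.645, 0.764, -0.0]
contact_force: [-0.0, 0.9, -1.5]
gripper_width: 0.138
```

```bash
cat > look.py <<'E'
from h import *
import sys
n=sys.argv[1]
o,Rt,_=todelta([0,0,0]);e=o['eef_pos'];x=Rt.as_matrix()[:,0];phi=np.arctan2(x[1],x[0])-np.pi/2
d=np.array([np.cos(phi),np.sin(phi),0]);rim=e+.1046*d-[0,0,.031]
rim[2]+=.1046*(Rt.as_matrix()[2,1])
print(o['t'],"eef",e,"pred rim",rim,"zaxis",Rt.as_matrix()[:,2].round(4),"phi",np.degrees(phi))
t=np.linspace(0,2*np.pi,60);out=[]
for c,(r0,c0,h,w) in {"scene":(245,195,120,100),"side":(110,300,80,80)}.items():
    C=cal(c);a=read_camera(c)[:,:,::-1];s=600/h if c=="scene" else 300/w
    s=5 if c=="scene" else 3.75
    im=cv2.resize(a[r0:r0+h,c0:c0+w],None,fx=s,fy=s,interpolation=2)
    circ=proj(c,rim+np.c_[.021*np.cos(t),.021*np.sin(t),0*t],C)
    tip=proj(c,[[.6126,-.2437,.13],[.6126,-.2437,.115]],C)
    for p in circ: cv2.circle(im,(int((p[1]-c0+.5)*s),int((p[0]-r0+.5)*s)),1,(0,255,0),-1)
    for p in tip: cv2.circle(im,(int((p[1]-c0+.5)*s),int((p[0]-r0+.5)*s)),2,(255,0,255),-1)
    im=im[:600]; im=np.vstack([im,np.zeros((600-im.shape[0],im.shape[1],3),np.uint8)]);out.append(im)
cv2.imwrite(f"pics/{n}.png",np.hstack(out))
E
python3 look.py k1
```

```text
10.55 eef [ 0.50998391 -0.26125136  0.18814437] pred rim [ 0.61310157 -0.24370405  0.15693896] zaxis [-2.1e-03  5.0e-04 -1.0e+00] phi 9.657392455573216
```

View pics/k1.png

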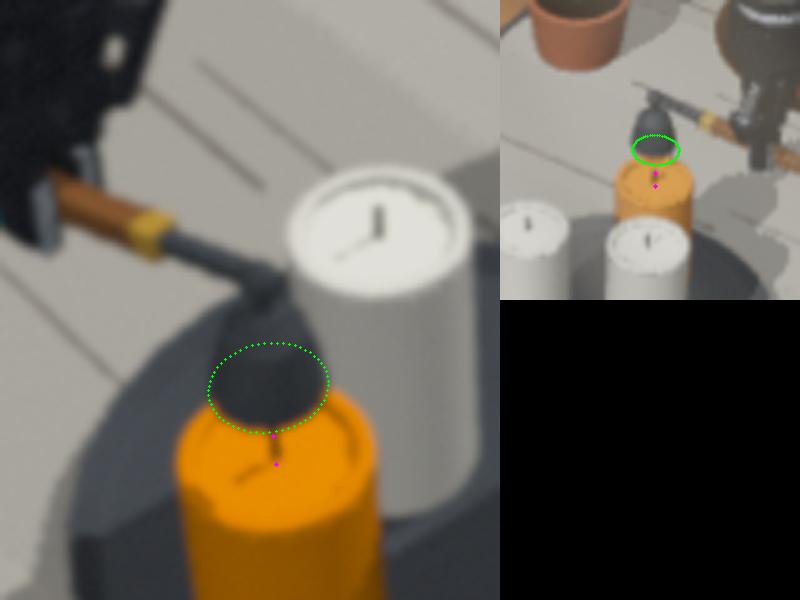

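Scene: the wick prediction coincides with the wick, and the rim outline agrees to about 1 px. The side rim looks about 2 px higher than predicted, so I magnify it.

```bash
cat > look2.py <<'E'
from h import *
import sys
n=sys.argv[1]
o,Rt,_=todelta([0,0,0]);e=o['eef_pos'];x=Rt.as_matrix()[:,0];phi=np.arctan2(x[1],x[0])-np.pi/2
d=np.array([np.cos(phi),np.sin(phi),0]);rim=e+.1046*d-[0,0,.031];rim[2]+=.1046*(Rt.as_matrix()[2,1])
print(o['t'],e,rim)
t=np.linspace(0,2*np.pi,40);out=[]
ca=np.array([.6126,-.2437,0])
for c,(r0,c0,h,w) in {"scene":(282,220,60,60),"side":(125,320,50,50)}.items():
    C=cal(c);a=np.mean([read_camera(c)[:,:,::-1] for _ in range(3)],0);s=400/w
    im=cv2.resize(np.clip(a[r0:r0+h,c0:c0+w]*1.4,0,255).astype(np.uint8),(400,int(h*s)),interpolation=2)
    def dr(P,col):
        for p in proj(c,P,C): cv2.circle(im,(int((p[1]-c0+.5)*s),int((p[0]-r0+.5)*s)),1,col,-1)
    dr(rim+np.c_[.021*np.cos(t),.021*np.sin(t),0*t],(0,255,0))
    dr(ca+np.c_[.036*np.cos(t),.036*np.sin(t),0*t+.119],(255,0,0))
    dr([ca+[0,0,.13],ca+[0,0,.115]],(255,0,255))
    dr([rim+[0,0,.06]],(0,255,255))
    out.append(cv2.resize(im,(400,400)))
cv2.imwrite(f"pics/{n}.png",np.hstack(out))
E
python3 look2.py k2
```

```text
10.65 [ 0.51001979 -0.26123756  0.18823722] [ 0.61313531 -0.24367765  0.1570461 ]
```

View pics/k2.png

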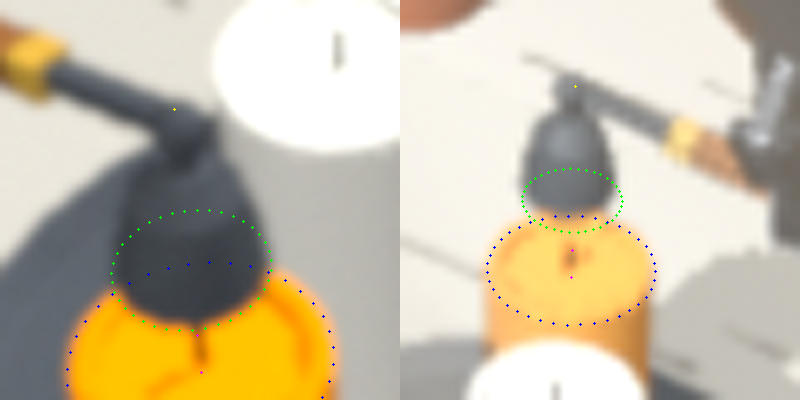

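```bash
python3 - <<'E'
from h import *
t=np.linspace(0,2*np.pi,200)
o,Rt,_=todelta([0,0,0]);e=o['eef_pos'];x=Rt.as_matrix()[:,0];phi=np.arctan2(x[1],x[0])-np.pi/2
d=np.array([np.cos(phi),np.sin(phi),0]);rim=e+.1046*d-[0,0,.031]
stand=np.array([.5252,.2875,0]);hang=np.array([.61288,-.24215,.25177])
now={c:np.mean([read_camera(c).astype(float) for _ in range(4)],0)[:,:,::-1] for c in("scene","side")}
S={"stand":(stand,{"scene":"scene1","side":"side0"}),"hang":(hang,{"scene":"s2","side":"d2"}),"now":(rim,None)}
for k,(r,fs) in S.items():
  for c in("scene","side"):
    C=cal(c);im=now[c] if fs is None else cv2.imread(f"pics/{fs[c]}.png").astype(float)
    E=proj(c,r+np.c_[.021*np.cos(t),.021*np.sin(t),0*t],C);b=E[E[:,0].argmax()];l,rr=E[:,1].min(),E[:,1].max();ce=proj(c,r,C)[0];ba=proj(c,r+[0,0,.06],C)[0]
    print(k,c,"bottom",b.round(1),"L/R",l.round(1),rr.round(1),"row",ce[0].round(1),"ball",ba.round(1))
    q=int(round(b[0]));cc=int(round(b[1]));print("  col",q-6,im[q-6:q+5,cc-1:cc+2].mean(1).astype(int).tolist())
    q=int(round(ce[0]));print("  row",int(l)-4,im[q-1:q+2,int(l)-4:int(rr)+6].mean(0)[:,1 if k!='now' else 1].astype(int).tolist())
    q=int(round(ba[0]));cc=int(round(ba[1]));print("  ball from row",q-5,"col",cc-7);print(im[q-5:q+8,cc-7:cc+10,1].astype(int))
E
```

```text
stand scene bottom [244.3 395.5] L/R 386.5 402.6 row 239.1 ball [220.8 397. ]
  col 238 [[51, 48, 45], [50, 47, 44], [51, 47, 44], [50, 46, 44], [51, 47, 44], [56, 53, 51], [74, 75, 75], [103, 107, 109], [128, 134, 138], [148, 155, 159], [159, 166, 170]]
  row 382 [158, 150, 141, 126, 100, 67, 49, 46, 45, 47, 48, 48, 48, 47, 47, 47, 47, 47, 54, 82, 122, 153, 166, 168, 168, 167]
  ball from row 216 col 390
[[ 77  99 128 150 162 166 167 166 166 166 166 165 162 158 152 149 151]
 [ 66  79 103 129 151 162 166 167 166 167 166 166 166 164 160 156 153]
 [ 75  68  79 102 129 150 162 166 165 167 167 166 166 166 166 164 161]
 [103  75  67  79 102 128 150 161 165 166 166 166 167 167 167 167 166]
 [134 104  76  66  78 101 125 145 156 163 166 166 167 167 167 168 168]
 [154 133 104  73  63  74  94 116 136 154 163 167 166 167 167 167 167]
 [164 153 130  95  67  61  70  86 110 138 158 165 167 168 167 167 167]
 [167 162 148 118  79  59  60  68  92 127 155 165 167 167 168 168 167]
 [166 165 157 133  92  60  52  62  90 126 155 166 166 167 167 168 167]
 [166 165 159 139 100  63  52  70 105 138 159 166 16
[... 6248 characters left out ...]
168 157 149 156 165 169 174 175 175 176 175 175 175 175 175]
 [177 177 176 172 147 124 122 137 161 169 173 175 175 175 175 176 175]
 [177 177 176 170 134 110 104 101 121 139 155 165 171 174 175 175 175]
 [177 177 176 161 121 104  99  91 102 116 118 126 151 163 168 172 174]
 [177 177 177 171 126  94  87  85  96 104 103 103 111 118 137 155 166]
 [176 175 175 167 122  86  77  77  90 101 107 103 101 102 109 122 138]
 [175 171 162 137 105  89  83  82  93 116 129 115 108 104  99 104 109]
 [174 154 118  99  98  96  91  91  88 105 150 147 136 122 106 104 100]
 [172 137 101  96 103 107 101  96  89  89 125 164 172 161 141 122 106]
 [168 128 100  99 107 108 103  97  91  88 107 162 175 174 171 162 141]]
```

The rim is at or slightly above the prediction (0–4 mm) and the lateral error is within about 2 mm. I lower to a predicted rim height of about 0.120 and check.

Call:
carry_out(deltas=[[[0,0,0.6],0],[[0,0,1.2],0],[[0,0,1.8],0],[[0,0,2.4],0],[[0,0,2.9],0],[[0,0,3.3],0],[[0,0,3.6],0],[[0,0,3.7],0],[[0,0,3.7],0],[[0,0,3.7],0]])

```text
t: 12.6
eef_pos: [0.5098, -0.2611, 0.151]
tool_rot: [-0.001, 0.645, 0.764, -0.0]
contact_force: [-0.5, -0.8, -1.2]
gripper_width: 0.137
```

```bash
sed -i 's/"scene":(282,220,60,60),"side":(125,320,50,50)/"scene":(305,222,52,52),"side":(135,320,44,44)/' look2.py; python3 look2.py k3
```

```text
12.6 [ 0.50980327 -0.26114641  0.15096121] [ 0.61291975 -0.24359214  0.11972842]
```

View pics/k3.png

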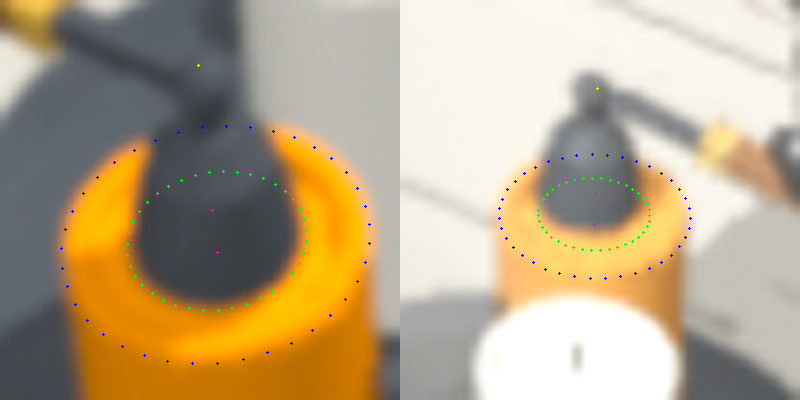

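Scene and side both show the bell centred on the candle within about 2 mm. The rim gap over the pool is about 4.7 mm by kinematics and 6–7 mm by image, so I lower 1.5 mm more and settle.

Call:
carry_out(deltas=[[[0,0,0.05],0],[[0,0,0.1],0],[[0,0,0.15],0],[[0,0,0.15],0],[[0,0,0.15],0],[[0,0,0.15],0],[[0,0,0.15],0],[[0,0,0.15],0]])

```text
t: 13.9
eef_pos: [0.5097, -0.2611, 0.1493]
tool_rot: [-0.001, 0.645, 0.764, -0.001]
contact_force: [-0.5, -0.2, -1.0]
gripper_width: 0.139
```

```bash
python3 look2.py k4; python3 -c "
from h import *
o=readout.get_obs();print(o['contact_force'],o['joint_vel'].round(4),o['gripper_width'],o['torque'])"
```

```text
13.9 [ 0.50967441 -0.26111069  0.14930861] [ 0.61279057 -0.24355462  0.11804868]
[ 0.96009389  0.02414776 -1.90920023] [ 0.001  -0.0004 -0.0009 -0.0001 -0.0001  0.0007  0.0016] 0.14065711250925395 [-0.05873204  0.00468473 -0.03320168]
```

View pics/k4.png

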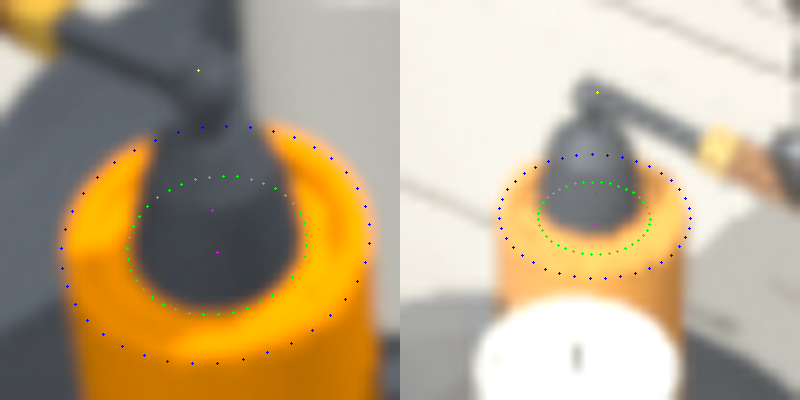

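The bell sits centred inside the dish and moved down with the arm. There is no contact force beyond the snuffer's weight, and the candle hasn't moved. Handing in.

```bash
python3 -c "
from station import bot
print(bot.hand_in())"
```

```text
the job is handed in; nothing more can be done
None
```

The snuffer is held over the orange candle with its bell upright, and I handed the job in at about 14 s on the robot's clock. I gripped it by the oak handle near the balance point at 60 N. I carried it with the rim at about 0.25 m, well above the vase and all three candles, and lowered it straight down.

**Last checks:**
- **Centring:** the bell's axis is within about 2 mm of the wick in both the scene and side views.
- **Height:** the arm's pose puts the rim about 3 mm above the wax pool. The images suggest about 5 mm.
- **Contact:** the wrist force showed only the snuffer's weight, and the arm and grip were steady. The orange candle had not visibly moved.

**Disagreement:** the side camera showed the rim about 2 px higher than predicted, as it also did while the snuffer stood on the table. I treated this mostly as that camera's bias, so the 3–5 mm gap is uncertain by 1–2 mm.

I did not re-check every other object on the table at the end.

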